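# Uncap the leaning oil spray and give the sprocket a shot

## Robot

A 7-joint arm with a two-finger parallel gripper is mounted at the origin on the work surface. World frame = base frame: x ahead of the robot, y to its left, z up, the work surface at z = 0. Lengths are in m, angles in rad, forces in N, time in s.
With the tool pointing down it reaches from about 0.425 to 0.925 m from the base axis. Payload 6.8 kg.
Tool frame: the origin (TCP) lies between the finger pads, 19 mm behind the fingertips; this is the grasp point; z points along the fingers, y is the line along which they close (so a half turn about z gives the same grasp; the last joint's range is limited). The gripper opens to 85 mm and grips with 20 to 120 N. Pads are 22 mm wide; open, the fingers measure 114 mm over their backs; the gripper's body (76 mm by 85 mm) begins 54 mm behind the grasp point. The pads swing forward as they close: fully open they stand 13 mm farther back than shut.
Start: joints at [-1.346, 0.477, 0.022, 1.555, -0.011, 1.109, -0.083], TCP at [0.221, 0.638, 0.25] pointing down, gripper open.
Joint ranges: [-2.96, 2.96], [-0.34, 2.1], [-1.41, 1.46], [0.24, 2.44], [-1.37, 4.51], [0.17, 1.92], [-2.96, 2.96]. Speed limits (rad/s): [2.39, 2.39, 3.14, 3.14, 3.14, 3.14, 3.14].

## Interface

Orientations are given as a unit quaternion [w, x, y, z].
In Python, from station import * gives the robot as it stands.
- The arm moves only by the tool carry_out, never from a script. Its argument "rows" is text: rows parted by semicolons, each of 4 numbers parted by spaces: the shift along the world's x, y, z in mm, then the turn about the world's z in degrees. In form: dx dy dz yaw; .... A call has 1 to 10 rows; each row shifts and turns the commanded pose from where the row before left it; what a row does not reach is not made up. A row lasts 1/8 s, in which the tool goes at most 62.5 mm and 10.7 degrees, less where a joint would pass 70% of its speed; a pose out of reach is approached as far as the arm can. A call is refused whole if a number of a shift passes 62.5 or a number of a turn 10.7, either way. A call with a gripper value outside its range is refused whole. "claw" is the finger opening in mm, from 0 to 85.4, set as the call begins (left out, the last holds). The fingers move at their own pace and stop on an object; "force" is the grip in N (left out, the last holds). Time passes only in rows, so rows that do not move let the fingers close. It gives the time, the measured TCP pose, the force, the opening and the grip force at its end, in the units of the state.
- get_obs(): the state, without advancing time (a new reading comes with each control period).
- read_camera(name): name is "scene" or "top" or "wrist"; returns a dict with "img" (420x560x3 uint8, blue, green, red), "fov_y" (degrees; the focal length in pixels is half the picture's height over the tangent of half this angle, whatever the lens; pixels are square), "cx", "cy" (the principal point, pixels), "world_to_cam" (4x4, takes a point from world to camera coordinates). Camera axes: x right, y up, looking along -z (the intrinsics and any distortion apply to the point x, -y, -z); pixel columns grow to the right and rows downward; lengths in m; the calibration is good to about 2 mm. A picture is of the moment at which its call begins. There is no depth.
- hand_in(): hands the job in; it is judged then, once.
Trained networks look in the newest picture that a camera, given by its name, has taken for a name from the list of things; names that differ only in an ending like _2 or _b are one class to them, and where a whole thing is asked for, a point or a joint stands for the part that bears it (a point fixed in the world has none). Each returns a list of dicts, best first, with "confidence" (0 to 1); they miss things now and then, are a little off and sometimes report something else, mostly with a low value. They report only what shows in the picture. A call takes as long as a camera call. They do not tell look-alikes from the thing itself.
- recognise(camera, thing): "centre" ([column, row] in pixels, amid what is visible of it).
- outline_of(camera, thing): "pixels" (420x560 bool, what is visible of it) and "centre" ([column, row] in pixels, amid what is visible of it).
- place_of(camera, thing): "centre" ([column, row] in pixels: a listed point, or the origin of a listed thing).
The state is a dict: "t": time; "q": joint angles; "joint_vel": joint speeds; "joint_torque": joint torques, N m; "eef_pos": TCP position; "tool_rot": TCP orientation; "contact_force": force on the tool from outside, world axes, zero at the start; "torque": the same for the moment, N m; "gripper_width": opening from 0.0 (shut) to 1.0 (fully open); "grasp_force": force on a finger pad.
Only numpy, scipy, OpenCV 4.12 (cv2) and the standard library are available. Lean on these libraries where they do the work, as an engineer would, in place of code of your own. Each camera call takes 0.05 s, during which the arm holds its last target. There are 200 camera calls.

## Task

The sprocket needs a shot from the oil spray can that leans in its stand under the strip light. Pull the cap off that can and stand it, open end down, in the round steel dish; then press the can's nozzle all the way down for a moment and let it spring back up. Leave everything else where it is.

Things in the scene. Friction and masses are not known exactly. Their poses are not given: they have to be found in the camera images.
- stand: oiling stand fixed to the bench, origin on the bench top. In its frame: dark steel base plate 12 mm thick (x -70 to 130, y -130 to 180 mm) carrying a cradle with the leaning can, a steel sprocket on a bracket (85 mm wide, facing the can, centre x -15, y 153, z 165 mm) and a thin post (x 118, y 120 mm) that holds the strip light
- light (a point): middle of the white strip light over the can: 20 mm thick rod along the stand's y, 250 mm long, fixed. It is close above cap and nozzle, so a vertical gripper's body does not fit under it; a tool pointing along the can's axis has room
- can: oil spray can, aluminium with a white band, fixed, 52 mm wide. Origin: centre of its bottom; z: the can's axis, leaning 25 degrees from vertical towards the stand's -x (the robot's side); y is level. Flat shoulder at z 150 mm, on it a steel collar 37 mm wide, 10 mm tall that the cap fits round, then the nozzle
- nozzle (a joint): how far the nozzle is pressed into the can along the can's axis, m: 0 = up, 0.006 = fully down. Springy, about 3.5 N to start and 8 N fully down
- nozzle_top (a point): centre of the flat top of the nozzle (small white plastic cylinder, 20 mm wide, 12 mm tall), 179 mm along the can's axis from its bottom when up; hidden under the cap at the start
- cap: loose grey plastic cap, a round cup upside down, 46 mm wide, 42 mm tall, wall 2.5 mm, top 3 mm thick, 30 g. Origin: centre of its open end; z axis: from the open end to its closed top. At the start it sits over the nozzle on the can's shoulder with about 2 mm play and comes off along the can's axis (free after 10 mm)
- dish: round shallow open steel dish on the bench, 120 mm wide, rim 15 mm tall, flat floor 4 mm thick and about 106 mm wide inside. Origin: centre of its underside
- tray: bystander: square open steel tray, 85 x 85 x 22 mm; origin: centre of its underside
- tin: bystander: low closed round steel tin, 72 mm wide, 55 mm tall; origin: centre of its underside
- wrench: bystander: steel wrench, 170 mm long, lying flat
- screwdriver: bystander: black-handled screwdriver, 200 mm long, lying flat
- tape: bystander: roll of black tape lying flat, 90 mm wide, 24 mm tall
- spare: bystander: spare spray can standing upright on the bench, 52 mm wide, 180 mm tall, not to be used
- mug: bystander: white mug, 80 mm wide, 95 mm tall
There are look-alikes about, which are no part of the job. Several things have the shape of the cap; the one meant has the colours described above. What is shaped like the dish but green is not meant.

How it is judged:
On the way, in this order (a step that is already met when the one before it is completed fails the run):
1. the cap is held by the fingers, lifted at least 25 mm off the can's shoulder (z of cap in the frame of can above 0.175 m and contact force between the fingers and cap above 0.5 N), for 0.1 s.
2. the cap stands open end down on the dish's floor, released and at rest (horizontal distance between cap and dish below 0.038 m and z of cap in the frame of dish below 0.01 m and angle between cap's own z axis and vertical below 0.15 rad and contact force between the fingers and cap below 0.2 N and linear speed of cap below 0.02 m/s), for 0.2 s.
3. with the cap in the dish, the nozzle is pressed down by at least 4.8 of its 6 mm (horizontal distance between cap and dish below 0.038 m and z of cap in the frame of dish below 0.01 m and angle between cap's own z axis and vertical below 0.15 rad and value of joint nozzle above 0.0048 m), for 0.1 s.
At the end, for the whole second after the job is handed in: Cap open end down in the dish (within 38 mm of its centre, open end under 10 mm above the dish underside, tilt under 0.15 rad), released, at rest; nozzle back up (under 1 mm pressed); dish moved under 40 mm, bystanders under 30 mm (all of step 2 and value of joint nozzle below 0.001 m and distance of dish from where it was at the start of the episode below 0.04 m); the robot touches nothing.
It fails at once if a bystander is moved by more than 30 mm (distance of any of tray, tin, wrench, screwdriver, tape, spare, mug from where it was at the start of the episode above 0.03 m).
It fails at once if the dish is moved by more than 40 mm (distance of dish from where it was at the start of the episode above 0.04 m).
It fails at once if the cap is knocked over (tilted more than 1.2 rad) (angle between cap's own z axis and vertical above 1.2 rad).
It also fails if it takes over 58 s, if anything falls off the work surface, if the arm or the gripper's body presses on something with over 40 N, if the wrist force passes 120 N, or if a joint passes its speed limit or range.

## Working session

There is one attempt and no reset: what is moved stays moved. The work goes in short steps, Python scripts to look and compute and a tool call to move; the robot and the scene stay as the last step left them, time stands still between calls to the robot, and variables do not carry over. Pictures are saved under pics/ and viewed, at most 10 in all, crops included, and the job is handed in when it is done.

Besides the shell and the picture viewer there is one more tool, called by a JSON object that holds its "name" and its "arguments", one argument or row to a line. carry_out: Moves the arm, as the interface text tells. Its arguments: {"type":"object","properties":{"rows":{"type":"string"},"claw":{"type":"number"},"force":{"type":"number"}},"required":["rows"]}

```bash
ls; mkdir -p pics; python3 - <<'E'
from station import *
import cv2,numpy as np
o=get_obs();print(o)
for c in("scene","top"):
    r=read_camera(c);cv2.imwrite(f"pics/{c}0.png",r["img"]);print(c,{k:v for k,v in r.items() if k!="img"})
    for n in "can cap dish nozzle tray tin wrench screwdriver tape spare mug stand".split():
        print(n,[(np.round(d["centre"]).tolist(),round(d["confidence"],2)) for d in place_of(c,n)])
    print("light",place_of(c,"light"))
E
```

```text
pics
{'t': 0.0, 'q': array([-1.34608523,  0.47776432,  0.02235066,  1.55643372, -0.01151967,
        1.10928277, -0.08311431]), 'joint_vel': array([ 4.92793923e-04, -1.89568189e-05, -1.54259254e-03, -1.21805323e-04,
        9.28697232e-04, -3.35654597e-04,  1.59076180e-04]), 'joint_torque': array([-1.00338426e-06, -5.96441317e+01,  1.60757158e+00, -2.81188685e+01,
        1.23377703e-02,  9.19958402e-03, -9.65452891e-07]), 'eef_pos': array([0.22035745, 0.63744385, 0.24905736]), 'tool_rot': array([-8.78285290e-05,  1.65643988e-01,  9.86185223e-01, -8.75621912e-04]), 'contact_force': array([-0.34248577,  0.1935073 , -0.22361449]), 'torque': array([ 0.01868827, -0.07968505,  0.04441198]), 'grasp_force': 0.0, 'gripper_width': 1.001702766341663}
scene {'fov_y': 56.71725280644813, 'cx': 284.70099716525226, 'cy': 212.67011080280656, 'world_to_cam': array([[-0.87061644,  0.4916772 , -0.01674962,  0.46461474],
       [-0.34352606, -0.58320756,  0.73611058,  0.00211362],
       [ 0.35216029,  0.6466239 ,  0.67665402, -1.35271925],
       [ 0.        ,  0.        ,  0.        ,  1.        ]])}
can [([299.0, 236.0], 0.72), ([269.0, 345.0], 0.69)]
cap [([285.0, 299.0], 0.82), ([348.0, 295.0], 0.54)]
dish [([295.0, 232.0], 0.63), ([307.0, 194.0], 0.57), ([271.0, 345.0], 0.35)]Traceback (most recent call last):
  File "<stdin>", line 7, in <module>
ValueError: it knows: can, cap, dish, light, mug, nozzle_top, screwdriver, spare, stand, tape, tin, tray, wrench
```

```bash
python3 - <<'E'
from station import *
import cv2,numpy as np
np.set_printoptions(suppress=True,precision=4)
for c in("scene","top","wrist"):
    r=read_camera(c);cv2.imwrite(f"pics/{c}0.png",r["img"])
    if c!="scene":print(c,{k:v for k,v in r.items() if k!="img"})
    for n in "can cap dish tray tin wrench screwdriver tape spare mug stand light".split():
        print(n,[(np.round(d["centre"],1).tolist(),round(d["confidence"],2)) for d in place_of(c,n)])
E
```

```text
can [([269.9, 343.2], 0.75)]
cap [([348.5, 296.5], 0.75), ([287.7, 298.9], 0.7)]
dish [([295.4, 234.3], 0.82), ([306.1, 197.5], 0.7), ([408.2, 392.3], 0.56)]
tray [([230.9, 227.8], 0.88)]
tin [([258.7, 201.5], 0.89)]
wrench [([348.0, 265.4], 0.6)]
screwdriver [([410.7, 337.1], 0.69), ([288.4, 336.2], 0.61)]
tape [([187.7, 263.9], 0.77), ([287.7, 298.6], 0.58)]
spare [([204.2, 201.5], 0.61)]
mug [([410.8, 392.0], 0.58)]
stand [([289.0, 338.9], 0.93), ([411.8, 394.5], 0.67)]
light [([282.0, 254.2], 0.66)]
top {'fov_y': 45.97390348781, 'cx': 272.81736679634633, 'cy': 211.83013214089002, 'world_to_cam': array([[ 0.004 , -1.    , -0.0001, -0.0043],
       [ 0.9941,  0.004 ,  0.108 , -0.5418],
       [-0.108 , -0.0005,  0.9942, -1.7579],
       [ 0.    ,  0.    ,  0.    ,  1.    ]])}
can [([219.1, 170.3], 0.56)]
cap [([215.3, 182.0], 0.76), ([222.6, 240.7], 0.61)]
dish [([346.8, 278.2], 0.95), ([310.5, 250.2], 0.91)]
tray [([337.7, 203.3], 0.61), ([212.6, 180.5], 0.35)]
tin [([365.1, 236.3], 0.73), ([251.5, 261.4], 0.67)]
wrench [([250.7, 259.8], 0.76), ([396.7, 190.1], 0.66)]
screwdriver [([179.7, 260.4], 0.48)]
tape [([324.2, 156.2], 0.81), ([249.9, 260.9], 0.28)]
spare []
mug [([148.6, 235.1], 0.59)]
stand [([223.5, 187.0], 0.6)]
light [([211.7, 169.7], 0.89)]
wrist {'fov_y': 71.89210205903339, 'cx': 281.7746054934134, 'cy': 211.82856147744877, 'world_to_cam': array([[ 0.3273,  0.9449, -0.0016, -0.6743],
       [-0.9003,  0.3114, -0.3041,  0.0389],
       [-0.2868,  0.1009,  0.9527, -0.381 ],
       [ 0.    ,  0.    ,  0.    ,  1.    ]])}
can []
cap []
dish []
tray []
tin []
wrench []
screwdriver []
tape []
spare []
mug [([220.8, 355.0], 0.61)]
stand []
light [([219.8, 355.3], 0.37)]
```

View pics/scene0.png

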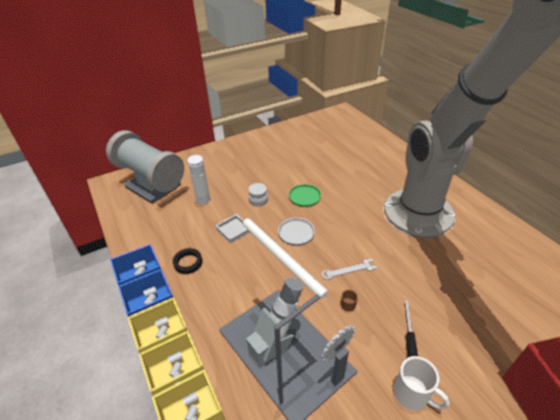

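View pics/top0.png

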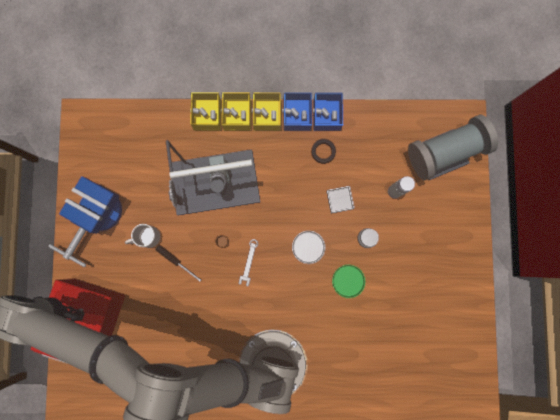

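```bash
cat > h.py <<'E'
from station import *
import cv2,numpy as np
np.set_printoptions(suppress=True,precision=4)
def cam(c):
    r=read_camera(c);f=210/np.tan(np.radians(r["fov_y"]/2))
    K=np.array([[f,0,r["cx"]],[0,f,r["cy"]],[0,0,1]])
    return r["img"],K@np.diag([1,-1,-1])@r["world_to_cam"][:3]
def proj(P,X):
    h=P@np.append(X,1);return h[:2]/h[2]
def onz(P,uv,z):  # pixel -> point at height z
    A=np.array([P[0]-uv[0]*P[2],P[1]-uv[1]*P[2]]);xy=np.linalg.solve(A[:,:2],-A[:,2]*z-A[:,3]);return np.append(xy,z)
def tri(Ps,uvs):
    A=np.vstack([[P[0]-u[0]*P[2],P[1]-u[1]*P[2]] for P,u in zip(Ps,uvs)])
    X=np.linalg.lstsq(A[:,:3],-A[:,3],rcond=None)[0];return X,[(proj(P,X)-u).round(1) for P,u in zip(Ps,uvs)]
E
python3 - <<'E'
from h import *
s,Ps=cam("scene");t,Pt=cam("top")
print("light",tri([Ps,Pt],[[282,254.2],[211.7,169.7]]))
print("cap",tri([Ps,Pt],[[287.7,298.9],[215.3,182]]))
print("can",tri([Ps,Pt],[[269.9,343.2],[219.1,170.3]]))
print("stand",tri([Ps,Pt],[[289,338.9],[223.5,187]]))
for n,u in dict(dish=[310.5,250.2],green=[346.8,278.2],tin=[365,236],tray=[337.7,203.3]).items():print(n,onz(Pt,u,0))
a=cv2.resize(s[210:415,205:375],None,fx=3,fy=3,interpolation=3);cv2.imwrite("pics/sc.png",a[:600])
a=cv2.resize(t[130:225,155:275],None,fx=6,fy=6,interpolation=3);cv2.imwrite("pics/tc.png",a)
E
```

```text
light (array([0.6375, 0.1837, 0.3258]), [array([-0., -0.]), array([-0.,  0.])])
cap (array([0.6272, 0.1898, 0.1708]), [array([0.9, 0.1]), array([ 0.2, -0.3])])
can (array([0.6896, 0.1947, 0.0368]), [array([-1.7, -0.2]), array([-0.4,  0.6])])
stand (array([ 0.6338,  0.1838, -0.0081]), [array([-3. , -0.4]), array([-0.8,  1.1])])
dish [ 0.4051 -0.1399  0.    ]
green [ 0.3046 -0.2707  0.    ]
tin [ 0.4576 -0.339   0.    ]
tray [ 0.5775 -0.2406  0.    ]
```

View pics/sc.png

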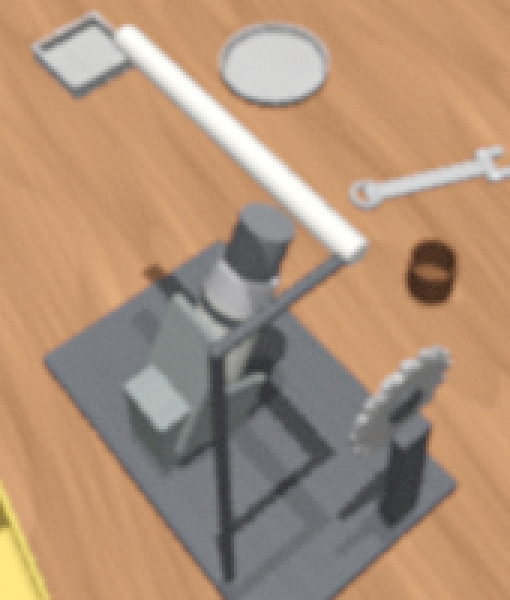

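View pics/tc.png

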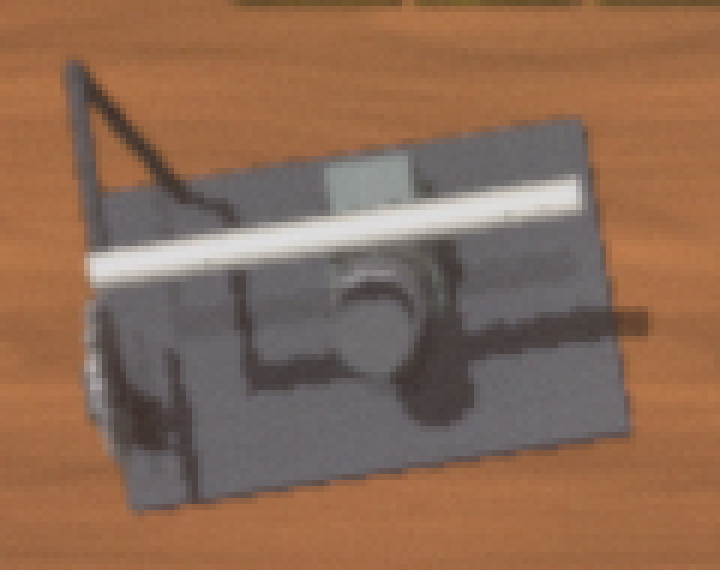

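```bash
cat >> h.py <<'E'
tc=lambda u,v:np.array([u/6+155,v/6+130])-.4
sc=lambda u,v:np.array([u/3+205,v/3+210])-.3
E
python3 - <<'E'
from h import *
from scipy.optimize import least_squares
s,Ps=cam("scene");t,Pt=cam("top")
C=[(130,-130,12),(-70,-130,12),(-70,180,12),(130,180,12)]
U=[tc(583,118),tc(632,433),tc(137,512),tc(103,193)]
S=[None,sc(218,240),sc(457,485),None]; S[0]=sc(45,357)
def W(p,c):
    a=p[2];R=np.array([[np.cos(a),-np.sin(a),0],[np.sin(a),np.cos(a),0],[0,0,1]]);return R@(np.array(c)/1e3)+[p[0],p[1],0]
def res(p):
    r=[proj(Pt,W(p,c))-u for c,u in zip(C,U)]+[proj(Ps,W(p,c))-u for c,u in zip(C,S) if u is not None]
    return np.ravel(r)
f=least_squares(res,[.65,.19,0.15],loss="soft_l1");p=f.x;print(p,np.degrees(p[2]));print(res(p).reshape(-1,2).round(1))
def loc(X):
    a=p[2];d=X-[p[0],p[1],0];return np.array([np.cos(a)*d[0]+np.sin(a)*d[1],-np.sin(a)*d[0]+np.cos(a)*d[1],d[2]])
for n,us,ut in [("lightR",sc(125,37),tc(585,195)),("lightL",sc(354,245),tc(88,270)),("light",[282,254.2],[211.7,169.7]),("captop",sc(267,222),tc(378,333))]:
    X,e=tri([Ps,Pt],[us,ut]);print(n,X,loc(X),e)
E
```

```text
[0.6297 0.1851 0.1594] 9.133934296655937
[[-0.2 -0.7]
 [-0.1 -0.2]
 [-1.7 -0.3]
 [-3.3 -0.5]
 [-1.9 -1. ]
 [ 0.6 -1.6]
 [ 0.5 -1. ]]
lightR [0.6608 0.0616 0.3264] [ 0.011  -0.1268  0.3264] [array([-0.5, -0.1]), array([-0.1,  0.2])]
lightL [0.6206 0.3091 0.3374] [0.0107 0.1239 0.3374] [array([0.9, 0.1]), array([ 0.2, -0.3])]
light [0.6375 0.1837 0.3258] [ 0.0075 -0.0025  0.3258] [array([-0., -0.]), array([-0.,  0.])]
captop [0.6093 0.1794 0.2046] [-0.0211 -0.0024  0.2046] [array([-0.7, -0.1]), array([-0.2,  0.2])]
```

{"name": "carry_out", "arguments": {
  "rows": "0 0 50 4;0 0 50 4;0 0 50 4;20 -20 50 4;40 -35 50 4;45 -40 0 4;45 -40 0 4;45 -40 0 0;45 -40 0 0;45 -40 0 0"
}}

```text
t: 3.6
eef_pos: [0.501, 0.3865, 0.4931]
tool_rot: [0.0, -0.078, 0.997, 0.0]
contact_force: [0.0, 0.6, -0.3]
gripper_width: 0.998
grasp_force: 0.0
```

{"name": "carry_out", "arguments": {
  "rows": "45 -40 0 0;45 -40 0 0;45 -40 0 0;45 -35 0 0;40 -20 0 0;0 0 0 0;0 0 0 0;0 0 0 0"
}}

```text
t: 4.6
eef_pos: [0.7189, 0.2144, 0.4936]
tool_rot: [0.0, -0.079, 0.997, 0.001]
contact_force: [-0.1, -0.7, -0.5]
gripper_width: 1.001
grasp_force: 0.0
```

```bash
cat >> h.py <<'E'
from scipy.spatial.transform import Rotation as Ro
def pose():
    o=get_obs();q=o["tool_rot"];R=Ro.from_quat([q[1],q[2],q[3],q[0]]).as_matrix();z=R[:,2];y=R[:,1]
    print("t",round(o["t"],2),"p",o["eef_pos"],"z",z,"y",y,"tilt",np.degrees(np.arccos(-z[2])).round(2),"q",o["q"],"F",o["contact_force"].round(1),"g",round(o["grasp_force"],1),round(o["gripper_width"],3));return o,R
E
python3 -c "from h import *;pose()"
```

```text
t 4.6 p [0.7189 0.2144 0.4936] z [ 0.0004  0.0011 -1.    ] y [-0.1572  0.9876  0.001 ] tilt 0.07 q [-0.4828  0.5409  0.2182  0.9405 -0.1132  1.6693  1.4225] F [-0.1 -0.7 -0.5] g 0.0 1.001
```

{"name": "carry_out", "arguments": {
  "rows": "30 5 0 0;30 5 0 0;30 5 0 0;30 5 0 0;30 5 0 0"
}}

```text
t: 5.22
eef_pos: [0.8525, 0.2352, 0.478]
tool_rot: [0.013, -0.079, 0.997, 0.003]
contact_force: [0.5, -1.2, 0.1]
gripper_width: 1.001
grasp_force: 0.0
```

```bash
python3 -c "from h import *;pose()"
```

```text
t 5.22 p [0.8525 0.2352 0.478 ] z [ 0.0261  0.0074 -0.9996] y [-0.158   0.9874  0.0032] tilt 1.56 q [-0.3983  0.9453  0.4278  0.2757 -0.3692  1.9146  1.4526] F [ 0.5 -1.2  0.1] g 0.0 1.001
```

{"name": "carry_out", "arguments": {
  "rows": "30 5 20 0;30 5 20 0;30 5 20 0;30 5 20 0;0 0 0 0"
}}

```text
t: 5.85
eef_pos: [0.8756, 0.2274, 0.4972]
tool_rot: [0.056, -0.076, 0.995, 0.009]
contact_force: [-0.3, -0.0, -0.4]
gripper_width: 1.0
grasp_force: 0.0
```

```bash
python3 -c "from h import *;pose()"
```

```text
t 5.85 p [0.8756 0.2274 0.4972] z [ 0.1105  0.0264 -0.9935] y [-0.1532  0.9882  0.0092] tilt 6.52 q [-0.4261  1.0235  1.2575  0.2418 -1.141   1.9152  1.5518] F [-0.3 -0.  -0.4] g 0.0 1.0
```

{"name": "carry_out", "arguments": {
  "rows": "0 0 40 0;0 0 40 0;0 0 40 0;0 0 40 0;0 0 0 0"
}}

```text
t: 6.48
eef_pos: [0.8252, 0.2161, 0.6072]
tool_rot: [0.092, -0.078, 0.992, 0.02]
contact_force: [-0.8, 0.5, 0.3]
gripper_width: 1.001
grasp_force: 0.0
```

```bash
python3 -c "from h import *;pose()"
```

```text
t 6.47 p [0.8252 0.2161 0.6072] z [ 0.1802  0.0546 -0.9821] y [-0.1592  0.9869  0.0257] tilt 10.85 q [-0.3769  0.8068  0.338   0.2413 -0.2838  1.9154  1.4428] F [-0.8  0.5  0.3] g 0.0 1.001
```

{"name": "carry_out", "arguments": {
  "rows": "-40 -6 0 0;-40 -6 0 0;0 0 0 0"
}}

```text
t: 6.85
eef_pos: [0.7518, 0.2039, 0.6036]
tool_rot: [0.089, -0.076, 0.993, 0.018]
contact_force: [0.6, 0.5, 0.4]
gripper_width: 1.002
grasp_force: 0.0
```

```bash
python3 -c "from h import *;pose()"
```

```text
t 6.85 p [0.7518 0.2039 0.6036] z [ 0.1732  0.0484 -0.9837] y [-0.154   0.9878  0.0215] tilt 10.36 q [-0.5128  0.5408  0.3819  0.7345 -0.2084  1.7116  1.4761] F [0.6 0.5 0.4] g 0.0 1.002
```

{"name": "carry_out", "arguments": {
  "rows": "0 -50 30 0;0 -50 30 0;0 -40 40 0;0 0 50 0;0 0 50 0;0 0 50 0;0 0 40 0;0 0 0 0"
}}

```text
t: 7.85
eef_pos: [0.6953, 0.0619, 0.7873]
tool_rot: [0.166, -0.075, 0.983, 0.02]
contact_force: [-0.0, 0.3, -0.2]
gripper_width: 0.997
grasp_force: 0.0
```

```bash
python3 -c "from h import *;pose()"
```

```text
t 7.85 p [0.6953 0.0619 0.7873] z [ 0.3235  0.0635 -0.9441] y [-0.1535  0.9881  0.0138] tilt 19.25 q [-0.3007  0.442   0.3651  0.4658 -0.2328  1.9153  1.612 ] F [-0.   0.3 -0.2] g 0.0 0.997
```

{"name": "carry_out", "arguments": {
  "rows": "0 -20 40 0;0 0 40 0;0 0 40 0;0 0 0 0"
}}

```text
t: 8.35
eef_pos: [0.6666, 0.041, 0.8395]
tool_rot: [0.209, -0.073, 0.975, 0.02]
contact_force: [-0.4, 0.1, 0.1]
gripper_width: 0.997
grasp_force: 0.0
```

```bash
python3 -c "from h import *;pose()"
```

```text
t 8.35 p [0.6666 0.041  0.8395] z [ 0.4039  0.0694 -0.9122] y [-0.1505  0.9886  0.0086] tilt 24.19 q [-0.2884  0.3859  0.3876  0.4361 -0.2441  1.9154  1.6302] F [-0.4  0.1  0.1] g 0.0 0.997
```

{"name": "carry_out", "arguments": {
  "rows": "-20 12 -45 0;-20 12 -45 0;-20 12 -45 0;-20 13 -45 0;-20 13 -45 0;-20 13 -45 0;-20 13 -45 0;0 13 -45 0;0 12 -45 -0.6;0 12 -45 0"
}}

```text
t: 9.6
eef_pos: [0.5322, 0.1654, 0.3939]
tool_rot: [0.206, -0.067, 0.976, 0.019]
contact_force: [0.4, 0.4, 0.6]
gripper_width: 0.997
grasp_force: 0.0
```

```bash
python3 - <<'E'
from h import *
pose()
D={}
for c in("wrist","scene","top"):
    im,P=cam(c);cv2.imwrite(f"pics/{c}1.png",im)
    D[c]=P
    for n in("cap","light","can"):
        print(c,n,[(np.round(d["centre"],1).tolist(),round(d["confidence"],2)) for d in place_of(c,n)])
    print(c,"predicted captop",proj(P,[.6093,.1794,.2046]),"light",proj(P,[.639,.185,.328]))
E
```

```text
t 9.6 p [0.5322 0.1654 0.3939] z [ 0.3991  0.065  -0.9146] y [-0.1386  0.9903  0.0099] tilt 23.85 q [-0.6803 -0.0448  0.189   1.9427  0.1849  0.8548  1.1237] F [0.4 0.4 0.6] g 0.0 0.997
wrist cap [([285.1, 183.6], 0.62)]
wrist light [([3.1, 66.5], 0.31)]
wrist can [([286.2, 164.2], 0.61)]
wrist predicted captop [283.2588 186.1053] light [286.3805 293.8746]
scene cap [([346.8, 296.3], 0.65), ([286.6, 298.0], 0.57)]
scene light [([282.8, 254.0], 0.65)]
scene can [([269.5, 346.5], 0.77)]
scene predicted captop [293.0343 283.6471] light [281.6114 254.1675]
top cap [([218.0, 182.6], 0.67)]
top light [([213.3, 170.3], 0.61), ([309.8, 248.0], 0.35), ([339.6, 198.9], 0.21)]
top can [([221.4, 172.8], 0.62)]
top predicted captop [217.4209 185.3381] light [211.2    169.0884]
```

View pics/wrist1.png

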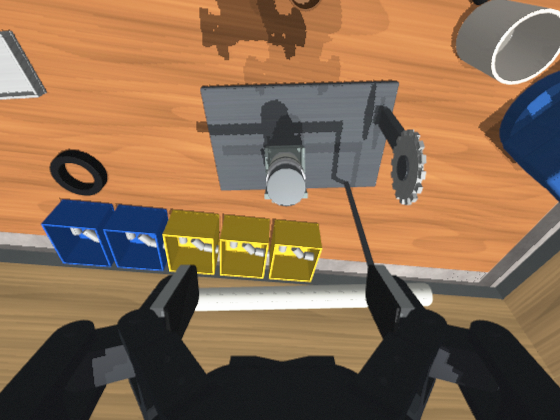

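{"name": "carry_out", "arguments": {
  "rows": "12 3 -32 0;12 3 -32 0;13 3 -33 0;13 3 -33 0;0 0 0 0"
}}

```text
t: 10.82
eef_pos: [0.5821, 0.1761, 0.2636]
tool_rot: [0.204, -0.067, 0.977, 0.018]
contact_force: [-0.3, -0.3, 0.0]
gripper_width: 0.998
grasp_force: 0.0
```

```bash
python3 - <<'E'
from h import *
o,R=pose()
im,P=cam("wrist");cv2.imwrite("pics/wrist2.png",im)
for n in("cap","light"):print(n,[(np.round(d["centre"],1).tolist(),round(d["confidence"],2)) for d in place_of("wrist",n)])
for d in outline_of("wrist","cap"):
    m=d["pixels"];v,u=np.nonzero(m);print(d["confidence"],u.min(),u.max(),v.min(),v.max())
print(proj(P,[.6095,.181,.2046]), "tcp axis 50mm",proj(P,o["eef_pos"]+.05*R[:,2]))
a=np.array([-.4172,-.0671,.906]);print("capbottom",proj(P,np.array([.6095,.181,.2046])-.042*a))
E
```

```text
t 10.82 p [0.5821 0.1761 0.2636] z [ 0.3962  0.0623 -0.9161] y [-0.1374  0.9905  0.0079] tilt 23.64 q [-0.6481  0.1767  0.2156  2.0215  0.1451  0.5553  1.1555] F [-0.3 -0.3  0. ] g 0.0 0.998
cap [([287.7, 223.5], 0.87)]
light []
0.96 253 316 196 269
[282.6612 238.6378] tcp axis 50mm [281.8276 245.1137]
capbottom [282.6986 220.2882]
```

View pics/wrist2.png

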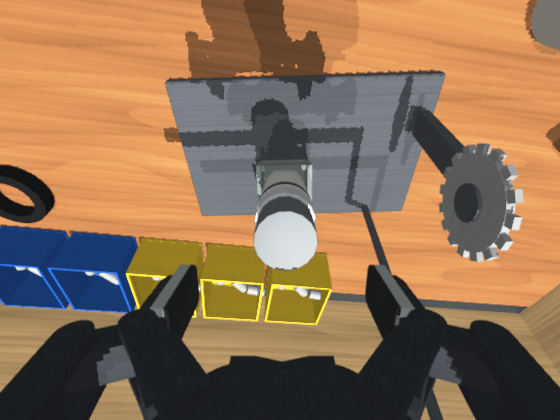

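{"name": "carry_out", "arguments": {
  "rows": "8 2 -18 0;8 2 -18 0;8 2 -18 0;9 2 -19 0;0 0 0 0"
}}

```text
t: 11.65
eef_pos: [0.6158, 0.1848, 0.1933]
tool_rot: [0.206, -0.067, 0.976, 0.019]
contact_force: [-0.7, -0.3, 0.8]
gripper_width: 0.998
grasp_force: 0.0
```

```bash
python3 - <<'E'
from h import *
o,R=pose()
im,P=cam("wrist");cv2.imwrite("pics/wrist3.png",im)
E
```

```text
t 11.65 p [0.6158 0.1848 0.1933] z [ 0.3997  0.0648 -0.9144] y [-0.1378  0.9904  0.01  ] tilt 23.89 q [-0.6118  0.3271  0.204   2.0165  0.1107  0.4037  1.1824] F [-0.7 -0.3  0.8] g 0.0 0.998
```

View pics/wrist3.png

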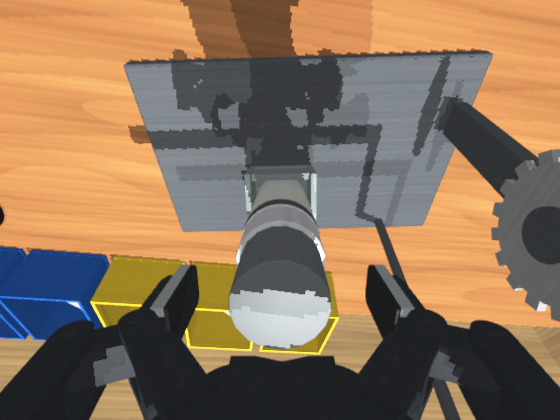

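{"name": "carry_out", "arguments": {
  "rows": "0 0 0 0;0 0 0 0;0 0 0 0;0 0 0 0;0 0 0 0;0 0 0 0;0 0 0 0;0 0 0 0",
  "claw": 30,
  "force": 25
}}

```text
t: 12.7
eef_pos: [0.616, 0.1849, 0.1944]
tool_rot: [0.207, -0.066, 0.976, 0.02]
contact_force: [-4.9, -1.0, 5.4]
gripper_width: 0.535
grasp_force: 24.5
```

{"name": "carry_out", "arguments": {
  "rows": "-2 0 4 0;-4 -1 9 0;-4 -1 9 0;-5 -1 10 0;-8 -1 18 0;-8 -1 18 0;-8 -1 18 0;-8 -1 18 0;0 0 0 0;0 0 0 0"
}}

```text
t: 13.95
eef_pos: [0.5687, 0.1776, 0.2967]
tool_rot: [0.206, -0.067, 0.976, 0.019]
contact_force: [0.3, 0.4, -0.2]
gripper_width: 0.536
grasp_force: 25.8
```

```bash
python3 - <<'E'
from h import *
o,R=pose()
im,P=cam("wrist");s,Ps=cam("scene");t,Pt=cam("top")
cv2.imwrite("pics/grasp.png",np.hstack([im[100:400,80:480],cv2.resize(s[200:350,200:400],None,fx=2,fy=2)]))
for n in("dish",):
  for c in("top","scene"):
    for d in outline_of(c,n):
        v,u=np.nonzero(d["pixels"]);print(c,d["confidence"],d["centre"],u.min(),u.max(),v.min(),v.max(),{"top":t,"scene":s}[c][d["pixels"]].mean(0))
    print([(d["centre"],d["confidence"]) for d in place_of(c,n)])
np.savez("P.npz",Ps=Ps,Pt=Pt)
E
```

```text
t 13.95 p [0.5687 0.1776 0.2967] z [ 0.3997  0.0649 -0.9143] y [-0.1378  0.9904  0.01  ] tilt 23.89 q [-0.6741  0.1142  0.2203  2.0109  0.1624  0.6257  1.1339] F [ 0.3  0.4 -0.2] g 25.8 0.536
top 0.81 [309.2, 247.5] 292 323 231 262 [197.0025 197.5404 203.2929]
top 0.78 [346.5, 282.7] 333 363 264 297 [ 89.3779 158.716   85.1023]
[([211.7, 192.0], 0.72), ([310.8, 247.3], 0.66), ([345.9, 282.1], 0.65), ([218.9, 170.8], 0.6)]
scene 0.73 [287.2, 230.8] 278 313 218 243 [199.8361 200.9036 202.4096]
scene 0.71 [299.8, 190.4] 289 313 184 203 [111.5815 179.837  101.2636]
[([307.2, 197.4], 0.84), ([293.3, 232.3], 0.67), ([408.6, 393.4], 0.64)]
```

View pics/grasp.png

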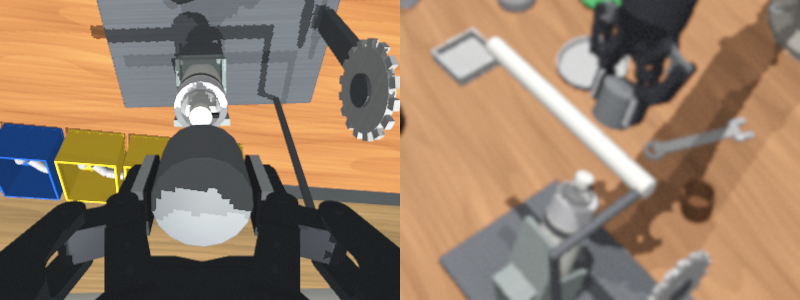

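```bash
python3 - <<'E'
from h import *
d=np.load("P.npz")
for u in([309,247.5],[308.7,247.3]):print(onz(d["Pt"],u,.013))
print(onz(d["Ps"],[296.4,230.7],.014),onz(d["Ps"],[295.5,230.7],.014))
E
```

```text
[ 0.4144 -0.1335  0.013 ]
[ 0.4151 -0.1324  0.013 ]
[ 0.4192 -0.1242  0.014 ] [ 0.4217 -0.1257  0.014 ]
```

{"name": "carry_out", "arguments": {
  "rows": "-12 -12 0 0;-17 -32 -10 0;-17 -32 -10 0;-17 -34 -10 0;-17 -34 -10 0;-17 -34 -10 0;-17 -34 -10 0;-17 -34 -10 0;-17 -34 -10 0;-17 -30 -10 0"
}}

```text
t: 15.55
eef_pos: [0.403, -0.1336, 0.2074]
tool_rot: [0.207, -0.066, 0.976, 0.02]
contact_force: [-6.4, 1.5, -7.7]
gripper_width: 0.528
grasp_force: 25.9
```

```bash
python3 -c "from h import *;pose()"
```

```text
t 15.55 p [ 0.403  -0.1336  0.2074] z [ 0.4016  0.0656 -0.9135] y [-0.1371  0.9905  0.0108] tilt 24.01 q [-0.4108 -0.098   0.7021  2.4361 -0.2973  0.419   2.257 ] F [-6.4  1.5 -7.7] g 25.9 0.528
```

{"name": "carry_out", "arguments": {
  "rows": "0 0 -25 0;0 0 -25 0;0 0 -25 0;0 0 -25 0;0 0 0 0"
}}

```text
t: 16.18
eef_pos: [0.4034, -0.1392, 0.1682]
tool_rot: [0.204, -0.07, 0.976, 0.003]
contact_force: [-0.5, 0.2, -0.4]
gripper_width: 0.528
grasp_force: 25.9
```

```bash
python3 -c "from h import *;pose()"
```

```text
t 16.18 p [ 0.4034 -0.1392  0.1682] z [ 0.3975  0.0337 -0.917 ] y [-0.1384  0.9901 -0.0236] tilt 23.51 q [ 0.4334  0.0581 -0.1443  2.436  -0.4911  0.2972  2.4512] F [-0.5  0.2 -0.4] g 25.9 0.528
```

{"name": "carry_out", "arguments": {
  "rows": "0 0 10 -10;0 0 10 -10;0 0 0 -10;0 0 0 -10;0 0 0 -10;0 0 0 -10;0 0 0 -10;0 0 0 -10;0 0 0 -10;0 0 0 -5"
}}

```text
t: 17.42
eef_pos: [0.3983, -0.1345, 0.175]
tool_rot: [0.158, 0.479, 0.858, -0.099]
contact_force: [-0.4, 0.4, -0.9]
gripper_width: 0.533
grasp_force: 25.9
```

```bash
python3 -c "from h import *;pose()"
```

```text
t 17.43 p [ 0.3983 -0.1345  0.175 ] z [ 0.1767 -0.3212 -0.9304] y [ 0.853   0.5216 -0.0181] tilt 21.51 q [ 0.2929  0.0973 -0.3849  2.3589  0.6636  0.6434 -0.0638] F [-0.4  0.4 -0.9] g 25.9 0.533
```

{"name": "carry_out", "arguments": {
  "rows": "0 0 0 -10;0 0 0 -10;0 0 -10 -10;0 0 -20 0;0 0 -20 0;0 0 -15 0;0 0 0 0"
}}

```text
t: 18.3
eef_pos: [0.3975, -0.1349, 0.1093]
tool_rot: [0.127, 0.683, 0.706, -0.137]
contact_force: [0.0, -0.3, -0.2]
gripper_width: 0.532
grasp_force: 25.9
```

```bash
python3 -c "from h import *;pose()"
```

```text
t 18.3 p [ 0.3975 -0.1349  0.1093] z [-0.0078 -0.3671 -0.9302] y [ 0.9994  0.0288 -0.0197] tilt 21.54 q [ 0.1882  0.3155 -0.3293  2.3012  0.7341  0.746  -0.696 ] F [ 0.  -0.3 -0.2] g 25.9 0.532
```

{"name": "carry_out", "arguments": {
  "rows": "6 6 -15 0;6 6 -15 0;6 6 -15 0;0 0 -14 0;0 0 -4 0;0 0 0 0;0 0 0 0"
}}

```text
t: 19.18
eef_pos: [0.4167, -0.1169, 0.0471]
tool_rot: [0.128, 0.684, 0.705, -0.135]
contact_force: [0.6, 0.2, -0.0]
gripper_width: 0.536
grasp_force: 25.9
```

```bash
python3 - <<'E'
from h import *
o,R=pose()
im,P=cam("wrist");s,Ps=cam("scene")
cv2.imwrite("pics/dish.png",np.hstack([im[60:420,:420],cv2.resize(s[180:270,220:315],(380,360))]))
print(place_of("wrist","dish"),place_of("wrist","cap"),proj(P,[.415,-.131,.004]))
E
```

```text
t 19.18 p [ 0.4167 -0.1169  0.0471] z [-0.0051 -0.3652 -0.9309] y [ 0.9995  0.0277 -0.0163] tilt 21.42 q [ 0.11    0.4706 -0.2921  2.2901  0.8806  0.6697 -0.9023] F [ 0.6  0.2 -0. ] g 25.9 0.536
[{'centre': [281.6, 237.9], 'confidence': 0.84}, {'centre': [283.6, 263.7], 'confidence': 0.72}] [{'centre': [282.2, 261.9], 'confidence': 0.82}] [280.5941 243.5055]
```

View pics/dish.png

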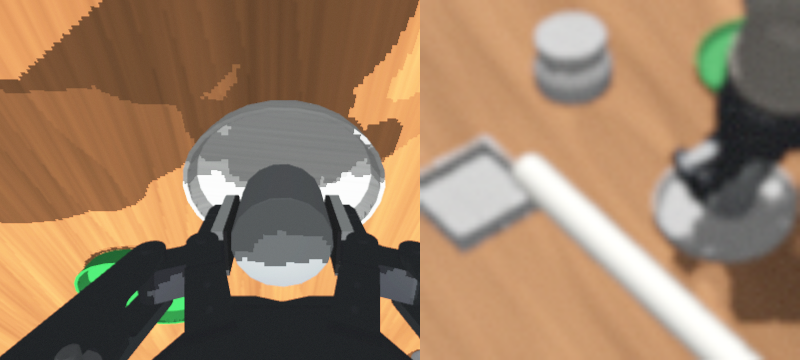

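{"name": "carry_out", "arguments": {
  "rows": "0 -4 -2 0;0 0 -2 0;0 0 -1 0;0 0 0 0;0 0 0 0"
}}

```text
t: 20.0
eef_pos: [0.4164, -0.1206, 0.0414]
tool_rot: [0.127, 0.684, 0.706, -0.135]
contact_force: [-0.5, 0.2, -0.7]
gripper_width: 0.529
grasp_force: 25.9
```

{"name": "carry_out", "arguments": {
  "rows": "0 0 -1 0;0 0 -1 0;0 0 -1 0;0 0 0 0;0 0 0 0"
}}

```text
t: 20.62
eef_pos: [0.4164, -0.1207, 0.0384]
tool_rot: [0.127, 0.684, 0.706, -0.135]
contact_force: [0.1, -0.3, -0.5]
gripper_width: 0.532
grasp_force: 25.9
```

{"name": "carry_out", "arguments": {
  "rows": "0 0 -1 0;0 0 -1 0;0 0 -1 0;0 0 0 0;0 0 0 0"
}}

```text
t: 21.25
eef_pos: [0.4165, -0.121, 0.0359]
tool_rot: [0.127, 0.684, 0.705, -0.136]
contact_force: [-1.9, 1.0, 8.4]
gripper_width: 0.534
grasp_force: 26.5
```

{"name": "carry_out", "arguments": {
  "rows": "0 0 1 0;0 0 0 0;0 0 0 0;0 0 0 0;0 0 0 0;0 0 0 0",
  "claw": 70
}}

```text
t: 22.0
eef_pos: [0.4164, -0.1207, 0.0363]
tool_rot: [0.127, 0.684, 0.706, -0.135]
contact_force: [0.0, -0.3, -0.9]
gripper_width: 0.822
grasp_force: 0.0
```

```bash
python3 - <<'E'
from h import *
o,R=pose()
im,P=cam("wrist");cv2.imwrite("pics/rel.png",im)
E
```

```text
t 22.0 p [ 0.4164 -0.1207  0.0363] z [-0.0061 -0.3646 -0.9312] y [ 0.9995  0.0278 -0.0175] tilt 21.38 q [ 0.1073  0.4939 -0.2783  2.2932  0.9121  0.6497 -0.928 ] F [ 0.  -0.3 -0.9] g 0.0 0.822
```

View pics/rel.png

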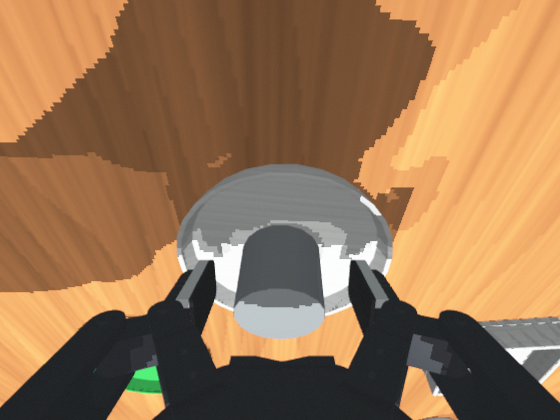

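{"name": "carry_out", "arguments": {
  "rows": "0 4 10 0;0 8 20 0;0 14 35 0;0 14 35 0;0 14 35 5;0 14 35 10;10 20 35 10;15 25 30 10;15 25 0 10;15 25 0 10"
}}

```text
t: 23.3
eef_pos: [0.4714, 0.0436, 0.2726]
tool_rot: [0.176, 0.278, 0.942, -0.061]
contact_force: [-0.6, 0.1, -0.3]
gripper_width: 0.817
grasp_force: 0.0
```

```bash
python3 - <<'E'
from h import *
pose()
Q={}
for c in("scene","top"):
    im,P=cam(c)
    for n in("cap","dish"):
        print(c,n,[(np.round(d["centre"],1).tolist(),round(d["confidence"],2),onz(P,d["centre"],.004)[:2]) for d in place_of(c,n)])
    for d in outline_of(c,"cap"):
        v,u=np.nonzero(d["pixels"]);print(c,"out",d["confidence"].__round__(2),u.min(),u.max(),v.min(),v.max(),im[d["pixels"]].mean(0))
    c0=[.417,-.139];print("pred upright cap top/bottom",proj(P,c0+[.046]),proj(P,c0+[.004]))
E
```

```text
t 23.3 p [0.4714 0.0436 0.2726] z [ 0.298  -0.2125 -0.9306] y [ 0.5451  0.8382 -0.0169] tilt 21.47 q [ 0.1286  0.038  -0.5691  2.1432  0.4746  0.8334  0.26  ] F [-0.6  0.1 -0.3] g 0.0 0.817
scene cap [([296.7, 233.7], 0.66, array([ 0.4203, -0.1203])), ([349.8, 295.0], 0.63, array([0.4146, 0.1631]))]
scene dish [([296.1, 233.0], 0.87, array([ 0.4204, -0.1241])), ([304.3, 199.7], 0.56, array([ 0.309 , -0.2537]))]
scene out 0.86 340 357 289 311 [ 46.7182  68.2424 100.6576]
scene out 0.64 289 302 218 235 [130.2624 128.3394 126.9321]
pred upright cap top/bottom [294.6854 220.7335] [294.6776 229.8586]
top cap [([306.5, 247.8], 0.65, array([ 0.4136, -0.1251])), ([222.0, 238.0], 0.55, array([0.448 , 0.1825]))]
top dish [([345.9, 278.6], 0.96, array([ 0.3033, -0.2669])), ([310.5, 247.9], 0.85, array([ 0.4133, -0.1396]))]
top out 0.66 303 315 241 253 [153.2868 151.6397 154.7206]
pred upright cap top/bottom [311.2235 246.4425] [310.3331 246.8871]
```

{"name": "carry_out", "arguments": {
  "rows": "0 25 10 9;0 25 10 9;10 25 10 9;20 25 0 8;25 20 0 7;25 13 0 0;20 0 0 0;0 0 0 0",
  "claw": 0
}}

```text
t: 24.7
eef_pos: [0.5721, 0.1746, 0.3007]
tool_rot: [0.185, -0.074, 0.98, 0.005]
contact_force: [-0.3, 0.3, 0.1]
gripper_width: -0.005
grasp_force: 0.0
```

```bash
python3 - <<'E'
from h import *
o,R=pose()
im,P=cam("wrist");N=[.6144,.184,.1928]
for n in("nozzle_top","can","light"):print(n,[(np.round(d["centre"],1).tolist(),round(d["confidence"],2)) for d in place_of("wrist",n)])
print("pred nozzle",proj(P,N),"dx+1mm y+1mm",proj(P,np.add(N,[.001,0,0])),proj(P,np.add(N,[0,.001,0])))
for c in("scene","top"):
    _,Pc=cam(c);print(c,proj(Pc,N),[(np.round(d["centre"],1).tolist(),round(d["confidence"],2)) for d in place_of(c,"nozzle_top")])
E
```

```text
t 24.7 p [0.5721 0.1746 0.3007] z [ 0.3614  0.0379 -0.9316] y [-0.1472  0.989  -0.0168] tilt 21.31 q [ 0.0736  0.1893 -0.6062  1.9211  0.3711  0.7497  0.9829] F [-0.3  0.3  0.1] g 0.0 -0.005
nozzle_top [([287.6, 215.3], 0.61)]
can [([286.5, 184.2], 0.73)]
light []
pred nozzle [287.6016 215.0162] dx+1mm y+1mm [287.4198 215.8853] [288.7321 215.1589]
scene [292.1352 289.1456] [([292.4, 286.3], 0.37)]
top [216.4495 184.3809] [([216.7, 184.9], 0.5)]
```

{"name": "carry_out", "arguments": {
  "rows": "8 2 -21 0;8 2 -21 0;8 2 -21 0;8 2 -20 0;0 0 0 0;0 0 0 0"
}}

```text
t: 25.85
eef_pos: [0.6034, 0.1836, 0.2192]
tool_rot: [0.186, -0.075, 0.98, 0.005]
contact_force: [-0.0, 0.0, 0.0]
gripper_width: 0.003
grasp_force: 0.0
```

```bash
python3 - <<'E'
from h import *
o,R=pose()
N=np.array([.6144,.184,.1928]);tip=o["eef_pos"]+.019*R[:,2];d=N-tip;a=np.array([.4172,.0671,-.906]);print("along",d@a,"perp",d-(d@a)*a)
E
```

```text
t 25.85 p [0.6034 0.1836 0.2192] z [ 0.3633  0.0388 -0.9308] y [-0.1496  0.9886 -0.0173] tilt 21.43 q [-0.0068  0.3342 -0.5398  1.9465  0.5474  0.6198  0.8275] F [-0.  0.  0.] g 0.0 0.003
along 0.009608030983651566 perp [ 0.0001 -0.0009 -0.    ]
```

Aligned; now press along the can's axis in small steps.

{"name": "carry_out", "arguments": {
  "rows": "2 0 -4 0;1 0 -3 0;1 0 -2 0;1 0 -1 0;0 0 0 0;0 0 0 0"
}}

```text
t: 26.6
eef_pos: [0.6086, 0.1839, 0.2094]
tool_rot: [0.186, -0.075, 0.98, 0.006]
contact_force: [-4.4, -0.2, 7.2]
gripper_width: 0.0
grasp_force: 3.8
```

{"name": "carry_out", "arguments": {
  "rows": "0 0 -1 0;1 0 -1 0;0 0 0 0;0 0 0 0"
}}

```text
t: 27.1
eef_pos: [0.609, 0.184, 0.209]
tool_rot: [0.187, -0.075, 0.98, 0.005]
contact_force: [-16.1, -3.8, 23.0]
gripper_width: 0.002
grasp_force: 13.8
```

{"name": "carry_out", "arguments": {
  "rows": "-1 0 2 0;0 0 0 0;0 0 0 0"
}}

```text
t: 27.48
eef_pos: [0.6086, 0.1839, 0.2095]
tool_rot: [0.186, -0.075, 0.98, 0.006]
contact_force: [-3.2, -0.1, 6.2]
gripper_width: 0.001
grasp_force: 3.7
```

{"name": "carry_out", "arguments": {
  "rows": "-1 0 2 0;0 0 0 0;0 0 0 0"
}}

```text
t: 27.85
eef_pos: [0.6077, 0.1838, 0.2114]
tool_rot: [0.186, -0.075, 0.98, 0.006]
contact_force: [-2.5, -0.0, 6.3]
gripper_width: 0.004
grasp_force: 3.0
```

{"name": "carry_out", "arguments": {
  "rows": "-1 0 2 0;0 0 0 0;0 0 0 0"
}}

```text
t: 28.22
eef_pos: [0.6069, 0.1836, 0.2131]
tool_rot: [0.186, -0.075, 0.98, 0.006]
contact_force: [0.1, 0.6, 5.2]
gripper_width: -0.002
grasp_force: 2.4
```

{"name": "carry_out", "arguments": {
  "rows": "-3 -1 7 0;-8 -1 18 0;-12 -2 25 0;-15 -3 30 0;-15 -3 30 0;-10 0 10 0;0 0 0 0;0 0 0 0;0 0 0 0"
}}

```text
t: 29.35
eef_pos: [0.5433, 0.1731, 0.331]
tool_rot: [0.184, -0.075, 0.98, 0.005]
contact_force: [0.6, 0.1, -0.2]
gripper_width: 0.002
grasp_force: 0.0
```

```bash
python3 - <<'E'
from h import *
pose()
im,P=cam("wrist");print(place_of("wrist","nozzle_top"),proj(P,[.6144,.184,.1928]))
for c in("scene","top"):
    cam(c);print(c,[(np.round(d["centre"],1).tolist(),round(d["confidence"],2)) for n in("cap","dish") for d in place_of(c,n)])
print(hand_in())
E
```

```text
t 29.35 p [0.5433 0.1731 0.331 ] z [ 0.3606  0.0381 -0.9319] y [-0.1494  0.9886 -0.0174] tilt 21.26 q [ 0.1087  0.1087 -0.6383  1.934   0.2954  0.7972  1.0355] F [ 0.6  0.1 -0.2] g 0.0 0.002
[{'centre': [285.8, 221.7], 'confidence': 0.63}, {'centre': [285.1, 150.1], 'confidence': 0.23}] [284.5696 217.9609]
scene [([347.8, 295.7], 0.74), ([293.2, 233.6], 0.69), ([292.1, 232.8], 0.96), ([408.5, 389.6], 0.73), ([185.8, 261.5], 0.71), ([305.3, 194.8], 0.63)]
top [([308.2, 247.9], 0.57), ([309.7, 249.6], 0.92), ([345.2, 280.5], 0.69)]
the job is handed in; nothing more can be done
None
```

The cap is open end down in the steel dish; I pressed the nozzle to its stop, backed off as it sprang up, and handed the job in at about 29 s. The judge gave no verdict, so these results rest on force readings and camera checks.

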